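Load a label roll and hold the paper release open

ROBOT

A 7-joint arm with a two-finger parallel gripper is mounted at the origin on the work surface. World frame = base frame: x ahead of the robot, y to its left, z up, the work surface at z = 0. Lengths are in mm, angles in rad, forces in N, time in s.
With the tool pointing down it reaches from about 400 to 875 mm from the base axis. Payload 6.5 kg.
Tool frame: the origin (TCP) lies between the finger pads; the fingertips stand 25 mm ahead of it and the grasp point (between the pads) lies 6 mm ahead of it; y points along the fingers, x is the direction in which the jaws open and shut, and the axes are right-handed (so a half turn about y gives the same grasp; the last joint's range is limited). The gripper opens to 88 mm and grips with 3 to 60 N. Pads are 18 mm wide; open, the fingers measure 123 mm over their backs; the gripper's body (75 mm by 187 mm) begins 45 mm behind the grasp point.
Start: joints at [1.095, 0.536, -0.004, 1.538, 0.003, 1.067, -0.071], TCP at [258.973, -596.174, 263.716] pointing down, gripper open.
Joint ranges: [-2.7, 2.7], [-0.37, 2.16], [-1.27, 1.26], [0.24, 2.4], [-1.31, 4.45], [0.19, 1.91], [-2.76, 2.76]. Speed limits (rad/s): [2.39, 2.39, 3.14, 3.14, 3.14, 3.14, 3.14].

INTERFACE

Orientations are given as a unit quaternion [w, x, y, z].
In Python, from workcell import r gives the robot as it stands.
- The arm moves only by the tool step_arm, never from a script. Its argument "plan" is a list of rows, each an object with "dp": the shift along the tool's x, y, z scaled (see below), a list of three; "twist": the turn, a rotation vector about the tool's x, y, z scaled (see below), a list of three; "fingers": the opening, from -1 (shut) to 1 (fully open), so that 0 is half open. In form: [{"dp": [tx, ty, tz], "twist": [rx, ry, rz], "fingers": fingers}, ...]. A call has 1 to 5 rows; each row is the pose to reach, as a shift and turn from the pose commanded when the call began, along the tool's axes at that moment, turning the shorter way round; what a row does not reach only later rows make up. The controller multiplies each number of a shift by 0.15 m and each number of a turn by 180 degrees. A row lasts 1/8 s, in which the tool goes at most 62.5 mm and 10.7 degrees, less where a joint would pass 70% of its speed; a pose out of reach is approached as far as the arm can. A call with a number of a shift or a turn outside -1 to 1 is refused whole. A call with a gripper value outside its range is refused whole. The fingers move at their own pace and stop on an object; the grip force is fixed at half the most. Time passes only in rows, so rows that repeat a pose let the fingers close. It gives the time, the measured TCP pose, the force and the opening at its end, in the units of the state.
- r.get_obs(): the state, without advancing time (a new reading comes with each control period).
- r.get_image(name): name is "scene" or "top" or "wrist"; returns (picture, depth): 384x512x3 uint8, red, green, blue; 384x512 float32, mm along the optical axis (not along the pixel's ray), 0 where there is no reading.
- r.calibration(name): a dict with "mtx" (3x3 intrinsics, pixels), "R" (3x3) and "t" (3): a world point X has camera coordinates R X + t; the wrist camera has in their place "T_tool_cam" (4x4, takes a point from camera to tool coordinates, whose origin is the TCP and whose axes are the tool frame's). Camera axes: x right, y down, z forward; pixel columns grow to the right and rows downward; lengths in mm; the calibration is good to about 2 mm. A picture is of the moment at which its call begins: read the wrist's pose just before it. calibration takes no time and is no camera call.
- r.finish_job(): hands the job in, once; it reports no verdict.
The state is a dict: "time_s": time; "joint_pos": joint angles; "dq": joint speeds; "joint_torque": joint torques, N m; "position": TCP position; "tool_rot": TCP orientation; "ft_force": force on the tool from outside, world axes, zero at the start; "ft_torque": the same for the moment, N m; "finger_gap": opening from 0.0 (shut) to 1.0 (fully open).
Only numpy, scipy, OpenCV 4.12 (cv2) and the standard library are available. Lean on these libraries where they do the work, as an engineer would, in place of code of your own. Each camera call takes 0.05 s, during which the arm holds its last target.

TASK

The label printer is out of labels: lift the wide label roll up and off its peg, lower it (do not drop it) into the printer's open roll bay so that it lies across the two rest rollers, and let go of it. Then pull the printer's spring-return paper release towards the printer's front until it is level with the white line on the deck, and keep holding it there so that I can thread the paper: finish while still gripping the release at the line. Leave the narrow roll on its peg and everything else on the counter where it is.

Things in the scene. Friction and masses are not known exactly. Their poses are not given: they have to be found in the camera images.
- label_roll_center (a point): centre of the wide label roll: a white paper roll, 62 mm outside diameter, 50 mm wide, with a 38 mm hole through its core, about 0.13 kg. It hangs by its core on one of the two pegs of the roll stand (either one). Its y axis is the roll's axis, level, along the peg at the start; it may be gripped across its diameter (62 mm) from above
- till_roll_center (a point): centre of the narrow till roll on the other peg: white paper, 54 mm outside diameter, 26 mm wide, 26 mm hole, y axis along its axis. Not to be moved
- stand: dark steel roll stand, fixed; origin on the counter midway below its two pegs. Pegs: 8 mm steel rods at x = -0.0575 and +0.0575, centre line 145 mm up, running from the back rail (y = +0.050, top 156 mm) along its -y to y = -0.044, where the tip turns up 8 mm above the peg's top. The wide roll must rise 8 to 30 mm (best 19) to pass off along -y
- printer: grey label printer, fixed; origin on the counter under the housing, front (label exit) to its own -x, y to its left. Housing x -0.125 to 0.125, y -0.090 to 0.062, flat top at 100 mm; cover folded back behind (to x = 0.27). Open roll bay in the top: x -0.035 to 0.105, y -0.036 to 0.036 (72 mm for the 50 mm roll), floor at 40 mm
- bay (a point): where the label roll's centre lies when it rests mid-bay on the two rest rollers: (0.035, 0, 0.094) in the printer's frame, 6 mm below the housing's top. The rollers (16 mm aluminium) run along the printer's y, 20 mm before and behind this point; the roll's axis must lie along this frame's y
- release_grip (a point): grip point of the paper release, 12 mm below the top of its upright black tab on the deck right of the bay. Tab 8 mm thick (printer x) x 24 mm wide (y), 39 mm above the deck, on a 26 x 22 x 3 mm foot running in a slot. Moves with the tab; axes as the printer's. Can be gripped from above across the 8 mm
- mark (a point): point on the deck (100 mm above the counter) in the slot, midway between the two halves of the white line that cross the deck either side of the slot (12 mm long each, along the printer's y). The release is at the line when the middle of its tab is straight above this point
- release (a joint): how far the paper release is pulled out, in m, along the printer's -x: 0 at rest (spring return), 0.024 at the white line, 0.040 at its far stop. The spring pulls back with 3.0 N at rest and 5.1 N at the line (90 N/m); it returns by itself when let go
- phone: black phone lying flat, 148 x 71 x 8 mm, origin under its centre, long side along x
- calculator: white desk calculator lying flat, 135 x 85 x 18 mm, origin under its centre, long side along x
- driver: small screwdriver lying on the counter, about 150 mm long along x, origin under its middle
- parts_box: clear plastic parts box, 140 x 100 x 50 mm, origin under its centre
- carton: plain white carton, 160 x 90 x 45 mm, origin under its centre
- mug: white mug, 80 mm diameter, 90 mm high, origin under its centre
Not all that is in view belongs to the job. What is shaped like the part that bears label_roll_center but black or turquoise is not meant.

How it is judged (in metres and radians):
On the way, in this order (a step that is already met when the one before it is completed fails the run):
1. the label roll is off its peg and carried by the gripper (contact force between label_roll and the fingers above 0.5 N and contact force between label_roll and stand below 0.05 N and (y of label_roll_center in the frame of stand below -0.075 m or height (world z) of label_roll_center above 0.2 m)), for 0.2 s.
2. the label roll rests in the bay, let go, the release not yet pulled (x of label_roll_center in the frame of bay between -0.006 and 0.006 m and y of label_roll_center in the frame of bay between -0.013 and 0.013 m and z of label_roll_center in the frame of bay between -0.005 and 0.005 m and angle between the y axis of label_roll_center and the y axis of bay, either way round below 0.2 rad and contact force between label_roll and the fingers below 0.05 N and linear speed of label_roll below 0.03 m/s and value of joint release below 0.008 m), for 0.3 s.
3. the release is pulled to the line by the gripper (value of joint release between 0.02 and 0.028 m and contact force between release and the fingers above 2.5 N), for 0.3 s.
At the end, for the whole second after the job is handed in: Through the last second the fingers hold the release within 4 mm of the white line; the label roll lies still on the two rest rollers, untouched, axis across the bay within 11 degrees, its centre within 6 mm along and 13 mm across of the bay's middle; nothing else moved (all of step 3 and contact force between release and label_roll below 0.05 N and x of label_roll_center in the frame of bay between -0.006 and 0.006 m and y of label_roll_center in the frame of bay between -0.013 and 0.013 m and z of label_roll_center in the frame of bay between -0.005 and 0.005 m and angle between the y axis of label_roll_center and the y axis of bay, either way round below 0.2 rad and contact force between label_roll and the arm below 0.05 N and contact force between label_roll and the fingers below 0.05 N and linear speed of label_roll below 0.03 m/s); the arm keeps its last pose, push and grip.
It fails at once if the label roll is dropped into the bay or on the counter (it falls freely by more than about 15 mm) (linear speed of label_roll above 0.55 m/s and contact force between label_roll and the fingers below 0.05 N).
It fails at once if the narrow roll is taken off or knocked along its peg (distance of till_roll_center from where it was at the start of the episode above 0.025 m).
It fails at once if something else on the counter is moved by more than 30 mm (distance of any of phone, calculator, driver, parts_box, carton, mug from where it was at the start of the episode above 0.03 m).
It also fails if it takes over 48 s, if anything falls off the work surface, if the arm or the gripper's body presses on something with over 40 N, if the wrist force passes 120 N, or if a joint passes its speed limit or range.

## Working session

There is one attempt and no reset: what is moved stays moved. The work goes in short steps, Python scripts to look and compute and a tool call to move; the robot and the scene stay as the last step left them, time stands still between calls to the robot, and variables do not carry over. Pictures are saved under pics/ and viewed, and the job is handed in when it is done.

Besides the shell and the picture viewer there is one more tool, called after "Request:" by a JSON object that holds its "op" and its "data", one argument or row to a line. step_arm: Moves the arm, as the interface text tells. Shifts and turns lie within -1 to 1; 1 stands for 0.15 m of shift or 180 degrees of turn. Its arguments: {"type":"object","properties":{"plan":{"type":"array","items":{"type":"object","properties":{"dp":{"type":"array","items":{"type":"number","minimum":-1,"maximum":1}},"twist":{"type":"array","items":{"type":"number","minimum":-1,"maximum":1}},"fingers":{"type":"number"}}}}},"required":["plan"]}

```bash
mkdir -p pics; cat > h.py <<'E'
import numpy as np, cv2
from scipy.spatial.transform import Rotation as Ro
from workcell import r
def save(n,im): cv2.imwrite(f'pics/{n}.png',im[:,:,::-1])
def w(name,d,u,v,obs=None):
    c=r.calibration(name);K=np.array(c['mtx']);
    p=np.linalg.inv(K)@np.array([u,v,1.])*d
    if name!='wrist': return np.array(c['R']).T@(p-np.array(c['t']))
    T=np.array(c['T_tool_cam']);p=T[:3,:3]@p+T[:3,3]
    q=obs['tool_rot'];return Ro.from_quat([q[1],q[2],q[3],q[0]]).apply(p)+np.array(obs['position'])
def crop(n,im,x0,y0,x1,y1,s): save(n,cv2.resize(im[y0:y1,x0:x1],None,fx=s,fy=s,interpolation=cv2.INTER_CUBIC))
E
python3 - <<'E'
from h import *
o=r.get_obs();print(o)
for n in ['scene','top','wrist']:
    im,d=r.get_image(n);save(n+'0',im);np.savez(n+'0',im=im,d=d);print(n,r.calibration(n))
E
```

```text
{'time_s': 0.0, 'joint_pos': array([ 1.09479665,  0.53718386, -0.00445727,  1.53881508,  0.00259364,
        1.06726137, -0.07123096]), 'dq': array([ 0.00063796, -0.00111095,  0.00055967,  0.00054921,  0.00118706,
        0.00098076, -0.00102897]), 'joint_torque': array([-7.86034307e-04, -5.70970023e+01,  9.90208872e-01, -2.51602185e+01,
       -5.62943565e-02,  1.79625390e-02,  1.76404669e-04]), 'position': array([ 258.76363339, -595.68690095,  262.85000374]), 'tool_rot': array([ 0.59157537, -0.59099555,  0.38830117, -0.38727903]), 'ft_force': array([ 0.67640267, -0.56623906, -0.05016852]), 'ft_torque': array([-0.00893292, -0.05619169, -0.0275955 ]), 'finger_gap': 1.000599132246434}
scene {'mtx': array([[374.66577086,   0.        , 252.52738449],
       [  0.        , 374.66577086, 194.81640309],
       [  0.        ,   0.        ,   1.        ]]), 'R': array([[ 0.02894367,  0.99936135, -0.0209561 ],
       [ 0.54477525, -0.03334861, -0.83791873],
       [-0.83808245,  0.01283608, -0.54539256]]), 't': array([ -27.74916743, -206.47493831, 1626.21366878])}
top {'mtx': array([[440.6508
[... 173 characters left out ...]
634, -0.00143277],
       [-0.97659151,  0.03394143, -0.21240764],
       [ 0.21233017, -0.00591242, -0.9771801 ]]), 't': array([  41.87141072,  521.36210137, 1277.58462476])}
wrist {'mtx': array([[274.01595744,   0.        , 254.23157223],
       [  0.        , 274.01595744, 193.48252194],
       [  0.        ,   0.        ,   1.        ]]), 'T_tool_cam': array([[ 9.99999971e-01,  2.20160521e-04,  9.99749701e-05,
        -1.35759463e+00],
       [-2.72613269e-05, -3.08174455e-01,  9.51329861e-01,
        -1.20877646e+02],
       [ 2.40255009e-04, -9.51329836e-01, -3.08174440e-01,
         7.98189587e+01],
       [ 0.00000000e+00,  0.00000000e+00,  0.00000000e+00,
         1.00000000e+00]])}
```

View pics/scene0.png

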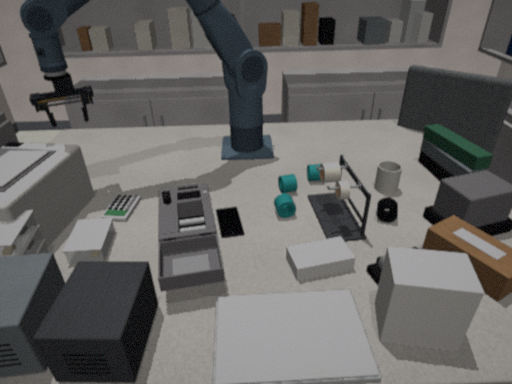

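View pics/top0.png

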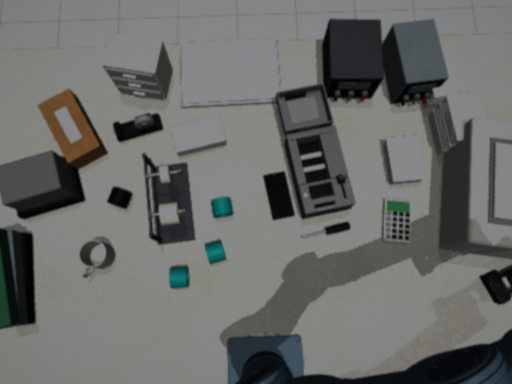

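View pics/wrist0.png

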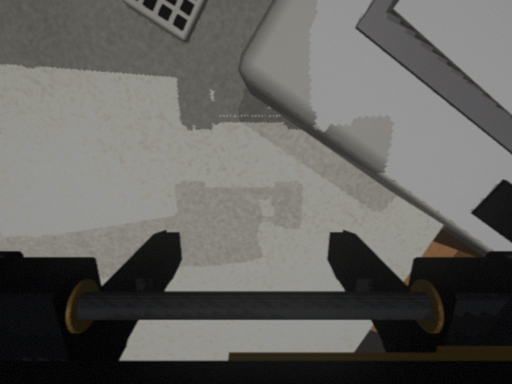

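```bash
python3 - <<'E'
from h import *
q=r.get_obs()['tool_rot'];print(Ro.from_quat([q[1],q[2],q[3],q[0]]).as_matrix().round(4))
E
```

```text
[[ 3.984e-01 -6.000e-04  9.172e-01]
 [-9.172e-01  1.100e-03  3.984e-01]
 [-1.300e-03 -1.000e+00 -1.000e-04]]
```

```bash
python3 - <<'E'
from h import *
a=np.load('top0.npz')['im'];crop('c1',a,130,140,250,260,5);crop('c2',a,265,80,365,225,4)
b=np.load('scene0.npz')['im'];crop('c3',b,270,140,420,250,5)
E
```

```text
(no output)
```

View pics/c1.png

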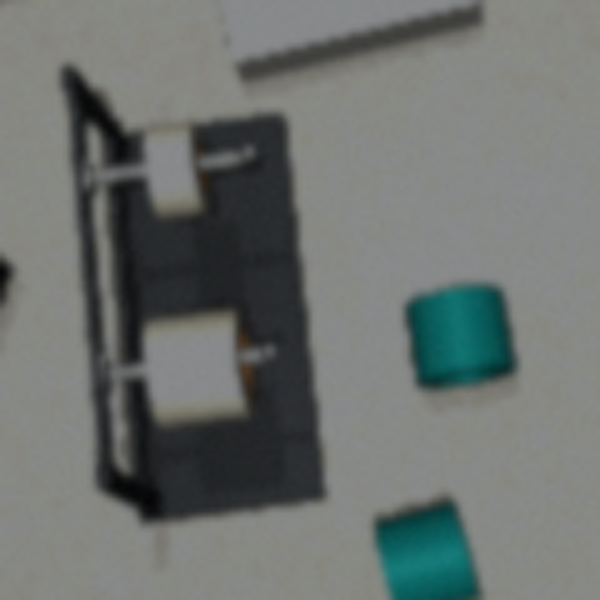

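View pics/c2.png

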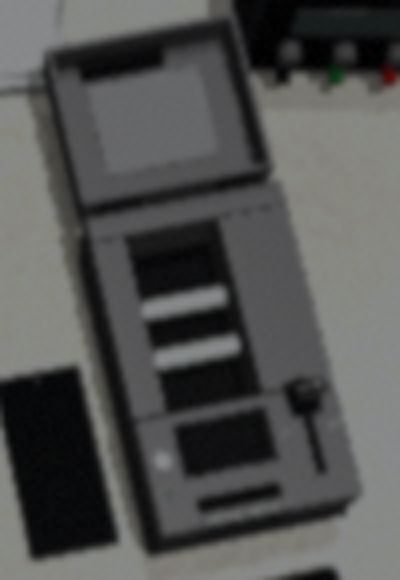

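View pics/c3.png

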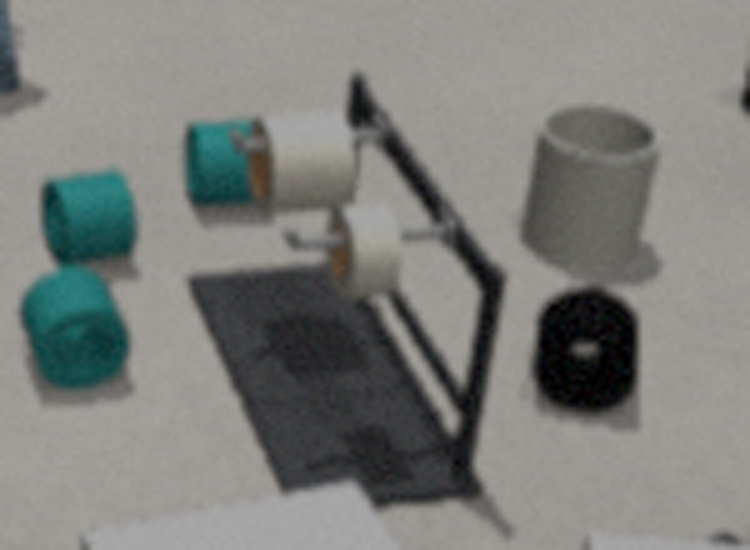

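```bash
cat >> h.py <<'E'
def cloud(name,d,obs=None):
    v,u=np.mgrid[0:384,0:512];c=r.calibration(name);K=np.array(c['mtx'])
    p=np.stack([(u-K[0,2])/K[0,0]*d,(v-K[1,2])/K[1,1]*d,d],-1).astype(float)
    if name!='wrist': return (p-np.array(c['t']))@np.array(c['R'])
    T=np.array(c['T_tool_cam']);p=p@T[:3,:3].T+T[:3,3]
    q=obs['tool_rot'];return p@Ro.from_quat([q[1],q[2],q[3],q[0]]).as_matrix().T+np.array(obs['position'])
E
python3 - <<'E'
from h import *
f=np.load('top0.npz');d=f['d'];P=cloud('top',d)
def pr(u0,u1,v0,v1,s=1):
    for v in range(v0,v1,s): print(v,' '.join('%d,%d,%d'%tuple(P[v,u]) for u in range(u0,u1,s)))
print('ground',P[260,300],P[230,250])
pr(156,184,200,226,3)
# housing top
m=(P[...,2]>92)&(P[...,2]<108);m[:, :280]=0;m[:,356:]=0;m[:118]=0
pts=P[m];print(len(pts),np.median(pts[:,2]));rect=cv2.minAreaRect(pts[:,:2].astype(np.float32));print(rect,cv2.boxPoints(rect))
print('tab',[ (u,v,P[v,u].round()) for v in range(172,184,2) for u in range(336,346,2)])
E
```

```text
ground [ 326.35968139 -121.87075747   -4.37749742] [422.98872258  28.28266134   4.58018631]
200 527,319,8 526,309,7 526,300,8 525,290,11 524,280,13 525,272,6 525,263,4 524,253,8 524,244,6 523,234,12
203 508,309,53 517,309,7 489,273,143 488,264,146 486,255,151 486,246,151 486,238,151 487,230,146 514,243,10 514,234,7
206 497,307,59 478,279,156 477,270,159 476,261,160 476,253,158 476,244,161 476,236,159 478,230,146 504,243,13 504,234,11
209 489,309,53 469,278,159 468,269,160 468,261,159 468,253,157 467,244,161 467,236,162 468,229,153 468,221,150 467,212,155
212 463,289,146 460,277,161 459,269,163 459,261,160 459,253,161 458,244,163 459,236,160 458,228,159 469,229,102 485,234,8
215 470,307,60 479,309,8 451,269,160 452,262,157 451,252,161 451,245,158 451,237,158 451,229,156 458,227,111 476,234,9
218 461,307,59 468,308,13 444,271,153 444,262,154 444,254,152 443,245,155 443,237,154 443,229,151 449,227,115 466,234,11
221 452,307,59 459,308,11 438,273,142 437,264,145 437,256,143 437,248,141 436,239,143 437,231,138 440,226,118 457,234,10
224 442,307,60 450,309,7 430,274,135 431,267,129 449,280
[... 854 characters left out ...]
ray([ 551., -239.,  140.])), (344, 176, array([ 551., -245.,  139.])), (336, 178, array([ 554., -229.,  105.])), (338, 178, array([ 549., -231.,  125.])), (340, 178, array([ 549., -237.,  123.])), (342, 178, array([ 548., -242.,  126.])), (344, 178, array([ 549., -249.,  122.])), (336, 180, array([ 548., -229.,  104.])), (338, 180, array([ 546., -233.,  112.])), (340, 180, array([ 546., -239.,  111.])), (342, 180, array([ 548., -247.,  102.])), (344, 180, array([ 548., -253.,  103.])), (336, 182, array([ 543., -229.,  103.])), (338, 182, array([ 543., -235.,  102.])), (340, 182, array([ 542., -241.,  102.])), (342, 182, array([ 542., -246.,  104.])), (344, 182, array([ 542., -253.,  101.]))]
```

```bash
python3 - <<'E'
from h import *
from scipy.optimize import least_squares
f=np.load('top0.npz');d=f['d'];P=cloud('top',d)
m=np.zeros(d.shape,bool);m[203:224,159:179]=1;m&=(P[...,2]>138)&(P[...,2]<170)
p=P[m]
def res(a):
    yaw,cx,cz=a;n=np.array([np.cos(yaw),np.sin(yaw)]) # perp
    x=(p[:,:2]-[460,253])@n-cx;return np.hypot(x,p[:,2]-cz)-31
s=least_squares(res,[0,0,130],loss='soft_l1');print(s.x,np.std(res(s.x)),len(p))
yaw=s.x[0];a=np.array([-np.sin(yaw),np.cos(yaw)]);t=(p[:,:2]-[460,253])@a
print(np.percentile(t[np.abs(res(s.x))<5],[0,2,50,98,100]))
# base plate
m=(P[...,2]>-10)&(P[...,2]<30);m[:,:140]=0;m[:,200:]=0;m[:155]=0;m[250:]=0
im=f['im'];m&=(im.max(2)<75)&(im.min(2)>5)
rect=cv2.minAreaRect(P[m][:,:2].astype(np.float32));print(rect,cv2.boxPoints(rect))
# peg ends, rail
for (u,v) in [(150,174),(151,214),(180,170),(184,210),(144,155),(151,238)]:
  print(u,v,[P[v+j,u+i].round() for j in (-1,0,1) for i in (0,)])
E
```

```text
[7.29767617e-02 3.67736779e+00 1.29806412e+02] 2.5548441363831067 375
[-24.72271052 -23.37726449   0.63976696  24.75075972  26.04699105]
((525.1424560546875, 276.0189208984375), (263.3435363769531, 132.66021728515625), 4.090784072875977) [[389.07434 332.787  ]
 [398.53796 200.46474]
 [661.2106  219.25085]
 [651.74695 351.57312]]
150 174 [array([576., 307., 148.]), array([573., 307., 150.]), array([570., 307., 151.])]
151 214 [array([460., 302., 153.]), array([457., 302., 151.]), array([454., 302., 152.])]
180 170 [array([583., 221., 154.]), array([580., 221., 155.]), array([577., 221., 155.])]
184 210 [array([467., 210., 157.]), array([465., 210., 154.]), array([489., 231.,  11.])]
144 155 [array([630., 323., 158.]), array([628., 324., 155.]), array([625., 323., 157.])]
151 238 [array([393., 301., 151.]), array([409., 334.,   4.]), array([406., 335.,   2.])]
```

```bash
cat >> h.py <<'E'
def go(p,yaw,o=None):
    "dp,twist (controller units) from present pose to TCP p (mm) pointing down with tool x at yaw deg"
    o=o or r.get_obs();q=o['tool_rot'];R0=Ro.from_quat([q[1],q[2],q[3],q[0]]).as_matrix()
    y=np.radians(yaw);X=np.array([np.cos(y),np.sin(y),0]);Y=np.array([0,0,-1.]);R1=np.stack([X,Y,np.cross(X,Y)],1)
    dp=R0.T@(np.array(p)-o['position'])/150;tw=Ro.from_matrix(R0.T@R1).as_rotvec()/np.pi
    print('t',round(o['time_s'],2),'pos',o['position'].round(1),'yaw',np.degrees(np.arctan2(R0[1,0],R0[0,0])).round(2),'gap',round(o['finger_gap'],3),'F',o['ft_force'].round(1))
    print('dp',dp.round(3),'tw',tw.round(4))
E
python3 -c "
from h import *
go([370,-370,263],-20)"
```

```text
t 0.15 pos [ 258.8 -595.8  263.1] yaw -66.52 gap 1.002 F [0.3 0.8 0.5]
dp [-1.085  0.002  1.28 ] tw [-1.000e-04 -2.584e-01 -4.000e-04]
```

Request:
{"op": "step_arm", "data": {
  "plan": [
    {"dp":[-0.14,0,0.17],"twist":[0,-0.05,0],"fingers":1},
    {"dp":[-0.32,0,0.38],"twist":[0,-0.1,0],"fingers":1},
    {"dp":[-0.53,0,0.6],"twist":[0,-0.15,0],"fingers":1},
    {"dp":[-0.76,0,0.82],"twist":[0,-0.2,0],"fingers":1},
    {"dp":[-1,0,1],"twist":[0,-0.25,0],"fingers":1}
  ]
}}

```text
time_s: 0.78
position: [337.4, -397.0, 263.6]
tool_rot: [0.695, -0.695, 0.13, -0.13]
ft_force: [0.6, 1.2, 0.3]
finger_gap: 1.001
```

```bash
python3 -c "
from h import *
go([470,-150,263],10)"
```

```text
t 0.78 pos [ 337.4 -397.   263.6] yaw -21.17 gap 1.001 F [0.6 1.2 0.3]
dp [0.229 0.004 1.855] tw [-1.000e-04 -1.732e-01  0.000e+00]
```

```bash
python3 -c "
from h import *
go([575,-250,270],10)"
```

```text
t 0.78 pos [ 337.4 -397.   263.6] yaw -21.17 gap 1.001 F [0.6 1.2 0.3]
dp [ 1.123 -0.042  1.486] tw [-1.000e-04 -1.732e-01  0.000e+00]
```

Request:
{"op": "step_arm", "data": {
  "plan": [
    {"dp":[0.13,0,0.16],"twist":[0,-0.04,0],"fingers":1},
    {"dp":[0.34,-0.02,0.36],"twist":[0,-0.09,0],"fingers":1},
    {"dp":[0.55,-0.02,0.58],"twist":[0,-0.13,0],"fingers":1},
    {"dp":[0.76,-0.04,0.8],"twist":[0,-0.17,0],"fingers":1},
    {"dp":[0.98,-0.04,1],"twist":[0,-0.17,0],"fingers":1}
  ]
}}

```text
time_s: 1.4
position: [529.7, -312.5, 269.7]
tool_rot: [0.705, -0.705, -0.056, 0.056]
ft_force: [0.3, 0.2, 0.8]
finger_gap: 0.998
```

Request:
{"op": "step_arm", "data": {
  "plan": [
    {"dp":[0.2,0,0.3],"twist":[0,0,0],"fingers":1},
    {"dp":[0.32,0,0.42],"twist":[0,0,0],"fingers":1},
    {"dp":[0.32,0,0.42],"twist":[0,0,0],"fingers":1},
    {"dp":[0.32,0,0.42],"twist":[0,0,0],"fingers":1}
  ]
}}

```text
time_s: 1.9
position: [565.1, -245.1, 269.4]
tool_rot: [-0.705, 0.705, 0.055, -0.056]
ft_force: [-0.5, 0.4, -0.1]
finger_gap: 1.005
```

```bash
python3 - <<'E'
from h import *
o=r.get_obs();go([575,-250,270],10,o);im,d=r.get_image('wrist');np.savez('w1',im=im,d=d,pos=o['position'],rot=o['tool_rot']);save('w1',im);crop('w1b',im,100,0,430,250,2.4)
E
```

```text
t 1.9 pos [ 565.1 -245.1  269.4] yaw 8.98 gap 1.005 F [-0.5  0.4 -0.1]
dp [ 0.06  -0.004 -0.043] tw [ 0.0002 -0.0057 -0.0004]
```

View pics/w1.png

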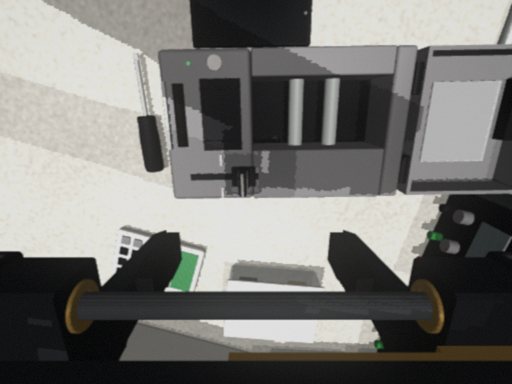

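```bash
python3 - <<'E'
from h import *
f=np.load('w1.npz');o={'position':f['pos'],'tool_rot':f['rot']};P=cloud('wrist',f['d'],o)
crop('w1c',f['im'],155,40,415,205,3)
m=np.zeros((384,512),bool);m[40:200,160:400]=1;m&=np.abs(P[...,2]-100)<5
p=P[m];print(len(p),np.median(p[:,2]));rect=cv2.minAreaRect(p[:,:2].astype(np.float32));print(rect,cv2.boxPoints(rect))
# rollers: ridge fit
for u0,u1 in((287,305),(322,341)):
  q=P[84:142,u0:u1].reshape(-1,3);q=q[(q[:,2]>55)&(q[:,2]<75)]
  c=q.mean(0);l=cv2.fitLine(q[:,:2].astype(np.float32),cv2.DIST_HUBER,0,.01,.01).ravel();print('roller',c.round(1),q[:,2].max(),l.round(4),np.degrees(np.arctan2(l[1],l[0])))
m=np.zeros((384,512),bool);m[150:205,225:265]=1;m&=P[...,2]>130
q=P[m];print('tabtop',len(q),q.mean(0).round(1),cv2.minAreaRect(q[:,:2].astype(np.float32)))
E
```

```text
24717 99.99390846287505
((587.5502319335938, -182.74295043945312), (251.4730224609375, 152.3138885498047), 9.912379264831543) [[ 450.5809  -129.3674 ]
 [ 476.8005  -279.40756]
 [ 724.51953 -236.1185 ]
 [ 698.2999   -86.07834]]
roller [ 598.7 -165.9   66.5] 70.42146867204355 [ 1.733000e-01 -9.849000e-01  5.985490e+02 -1.660536e+02] -80.018585
roller [ 637.6 -159.9   66.5] 70.40992633425529 [ 1.700000e-01 -9.854000e-01  6.372628e+02 -1.600146e+02] -80.21153
tabtop 238 [ 551.8 -235.6  148. ] ((549.8671264648438, -207.9974365234375), (10.199724197387695, 85.75213623046875), 3.773184299468994)
```

View pics/w1c.png

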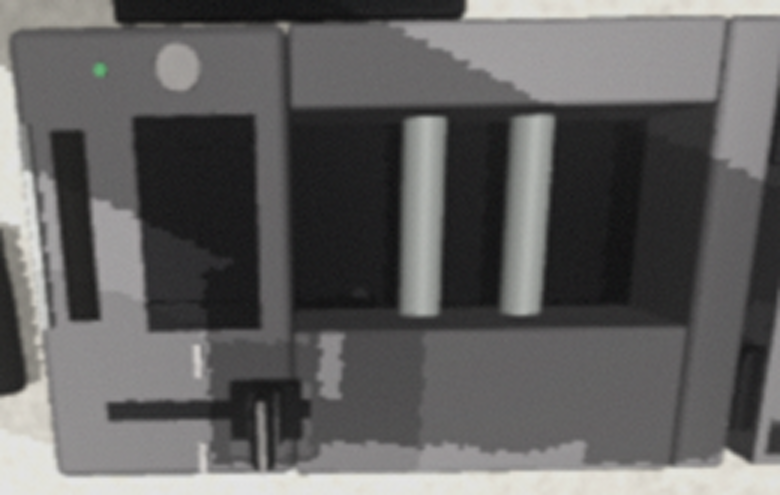

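```bash
python3 - <<'E'
from h import *
f=np.load('w1.npz');o={'position':f['pos'],'tool_rot':f['rot']};P=cloud('wrist',f['d'],o)
org=np.array([585.1,-169]);c,s=np.cos(np.radians(9.9)),np.sin(np.radians(9.9))
def loc(p): d=p[:2]-org;return np.array([d[0]*c+d[1]*s,-d[0]*s+d[1]*c,p[2]]).round(1)
for u,v in((221,156),(221,160),(221,164),(222,190),(223,193)):print(u,v,loc(P[v,u]),P[v,u].round(1))
for v in range(166,200,3):print(v,[tuple(loc(P[v,u])) for u in range(234,256,2)])
E
```

```text
221 156 [-68.4 -41.5 101.9] [ 524.9 -221.6  101.9]
221 160 [-68.7 -45.8 101.3] [ 525.3 -226.   101.3]
221 164 [-68.8 -50.1 101.8] [ 525.9 -230.2  101.8]
222 190 [-69.3 -79.2 101.6] [ 530.4 -259.   101.6]
223 193 [-68.3 -82.6 102.2] [ 532.  -262.1  102.2]
166 [(np.float64(-55.2), np.float64(-53.0), np.float64(99.1)), (np.float64(-53.1), np.float64(-53.1), np.float64(98.9)), (np.float64(-50.9), np.float64(-53.0), np.float64(99.8)), (np.float64(-48.7), np.float64(-53.1), np.float64(99.4)), (np.float64(-46.6), np.float64(-53.1), np.float64(99.2)), (np.float64(-44.4), np.float64(-52.9), np.float64(100.7)), (np.float64(-42.0), np.float64(-51.7), np.float64(106.3)), (np.float64(-40.1), np.float64(-53.3), np.float64(99.2)), (np.float64(-37.9), np.float64(-53.2), np.float64(99.4)), (np.float64(-35.8), np.float64(-53.6), np.float64(97.7)), (np.float64(-33.6), np.float64(-53.3), np.float64(99.4))]
169 [(np.float64(-55.0), np.float64(-55.4), np.float64(103.2)), (np.float64(-52.9), np.float64(-55.4), np.float64(103.6)), (np.float64(-50.4), np.float64(-54.3), np.float64(108.5)), (np.float64(-47.9)
[... 6268 characters left out ...]
at64(-34.2), np.float64(-87.3), np.float64(100.0))]
199 [(np.float64(-65.1), np.float64(-124.5), np.float64(1.6)), (np.float64(-62.3), np.float64(-125.4), np.float64(-0.9)), (np.float64(-59.1), np.float64(-124.9), np.float64(0.6)), (np.float64(-56.2), np.float64(-125.2), np.float64(-0.3)), (np.float64(-53.2), np.float64(-125.6), np.float64(-1.1)), (np.float64(-50.1), np.float64(-125.4), np.float64(-0.5)), (np.float64(-47.1), np.float64(-125.1), np.float64(0.5)), (np.float64(-44.1), np.float64(-125.6), np.float64(-0.8)), (np.float64(-41.1), np.float64(-125.2), np.float64(0.5)), (np.float64(-38.1), np.float64(-125.3), np.float64(0.3)), (np.float64(-35.1), np.float64(-125.9), np.float64(-1.1))]
```

Request:
{"op": "step_arm", "data": {
  "plan": [
    {"dp":[0,0,0.17],"twist":[0,0,0],"fingers":1},
    {"dp":[-0.01,0,0.4],"twist":[0,0.01,0],"fingers":1},
    {"dp":[-0.02,0,0.7],"twist":[0,0.02,0],"fingers":1},
    {"dp":[-0.04,0,1],"twist":[0,0.027,0],"fingers":1}
  ]
}}

```text
time_s: 2.45
position: [535.7, -97.0, 269.8]
tool_rot: [-0.706, 0.707, 0.025, -0.025]
ft_force: [-0.0, 0.3, 0.4]
finger_gap: 0.997
```

Request:
{"op": "step_arm", "data": {
  "plan": [
    {"dp":[-0.04,0,0.33],"twist":[0,0,0],"fingers":1},
    {"dp":[-0.07,0,0.67],"twist":[0,0,0],"fingers":1},
    {"dp":[-0.13,0,1],"twist":[0,0,0],"fingers":1}
  ]
}}

```text
time_s: 2.82
position: [505.8, 51.7, 269.9]
tool_rot: [-0.706, 0.707, 0.025, -0.025]
ft_force: [0.2, 1.1, -0.1]
finger_gap: 0.996
```

```bash
python3 -c "
from h import *
go([464,234,250],4.2)"
```

```text
t 2.83 pos [505.8  51.7 269.9] yaw 4.05 gap 0.996 F [ 0.2  1.1 -0.1]
dp [-0.192  0.132  1.232] tw [ 0.0002 -0.0008  0.0002]
```

Request:
{"op": "step_arm", "data": {
  "plan": [
    {"dp":[-0.06,0.04,0.35],"twist":[0,0,0],"fingers":1},
    {"dp":[-0.13,0.09,0.7],"twist":[0,0,0],"fingers":1},
    {"dp":[-0.19,0.13,1],"twist":[0,0,0],"fingers":1},
    {"dp":[-0.19,0.13,1],"twist":[0,0,0],"fingers":1},
    {"dp":[-0.19,0.13,1],"twist":[0,0,0],"fingers":1}
  ]
}}

```text
time_s: 3.45
position: [467.2, 197.5, 250.2]
tool_rot: [-0.706, 0.707, 0.025, -0.025]
ft_force: [0.0, -1.0, -0.9]
finger_gap: 1.001
```

```bash
python3 - <<'E'
from h import *
from scipy.optimize import least_squares
o=r.get_obs();go([464,254,250],4.2,o);im,d=r.get_image('wrist');np.savez('w2',im=im,d=d,pos=o['position'],rot=o['tool_rot']);save('w2',im)
P=cloud('wrist',d,o)
m=(np.hypot(P[...,0]-464,P[...,1]-254)<38)&(P[...,2]>140)&(P[...,2]<168);p=P[m]
def res(a):
    yaw,cx,cz=a;n=np.array([np.cos(yaw),np.sin(yaw)])
    return np.hypot((p[:,:2]-[464,254])@n-cx,p[:,2]-cz)-31
s=least_squares(res,[0,0,130],loss='soft_l1');print(s.x,np.std(res(s.x)),len(p))
yaw=s.x[0];a=np.array([-np.sin(yaw),np.cos(yaw)]);t=(p[:,:2]-[464,254])@a
k=np.abs(res(s.x))<4;print(np.percentile(t[k],[0,1,50,99,100]))
E
```

```text
t 3.45 pos [467.2 197.5 250.2] yaw 4.09 gap 1.001 F [ 0.  -1.  -0.9]
dp [0.006 0.001 0.377] tw [ 0.0004 -0.0006  0.    ]
[ 1.00810851e-01 -1.67400156e+00  1.29690451e+02] 2.947313768365666 4954
[-22.05429672 -21.17141038   4.45042926  27.73498365  28.27687856]
```

View pics/w2.png

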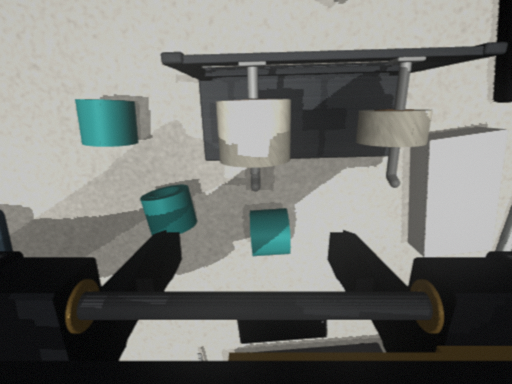

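```bash
python3 - <<'E'
from h import *
from scipy.optimize import least_squares
f=np.load('w2.npz');o={'position':f['pos'],'tool_rot':f['rot']};P=cloud('wrist',f['d'],o)
def fit(m,name):
    q=P[m];l=cv2.fitLine(q[:,:2].astype(np.float32),cv2.DIST_HUBER,0,.01,.01).ravel();print(name,len(q),q.mean(0).round(1),np.degrees(np.arctan2(l[1],l[0])).round(2),l[2:])
Z=P[...,2]
def box(u0,u1,v0,v1,z0,z1):
    m=np.zeros(Z.shape,bool);m[v0:v1,u0:u1]=1;return m&(Z>z0)&(Z<z1)
fit(box(160,510,40,75,147,165),'rail')
m=box(245,262,66,195,137,152);m&=~box(245,262,98,168,0,300);fit(m,'peg1')
m=box(385,415,66,190,137,152);m&=~box(385,415,105,148,0,300);fit(m,'peg2')
for v in range(92,172,5): print(v,[ '%d,%d,%d'%tuple(P[v,u]) for u in (222,238,254,270,286)])
p=P[box(212,298,98,164,140,170)]
for th in range(3):
    def res(a):
        yaw,cx,cz=a;n=np.array([np.cos(yaw),np.sin(yaw)])
        return np.hypot((p[:,:2]-[464,254])@n-cx,p[:,2]-cz)-31
    s=least_squares(res,[.08,0,130],loss='soft_l1',f_scale=1.);e=res(s.x);print(s.x,e.std(),len(p));p=p[np.abs(e)<2.5]
yaw=s.x[0];t=(p[:,:2]-[464,254])@[-np.sin(yaw),np.cos(yaw)];print(np.percentile(t,[0,1,50,99,100]))
E
```

```text
rail 4113 [515.8 315.8 153.4] 5.68 [514.9516 315.9016]
peg1 468 [460.2 276.3 148.2] -84.43 [460.18378 276.23413]
peg2 789 [574.3 275.  147.8] -84.56 [573.9963  274.78442]
92 ['419,290,9', '439,291,11', '459,287,148', '478,294,10', '498,295,11']
97 ['420,284,10', '439,285,10', '460,283,150', '479,288,8', '499,290,10']
102 ['435,278,149', '448,279,157', '460,278,370', '472,281,158', '485,282,147']
107 ['435,274,148', '448,275,158', '460,276,160', '472,277,157', '485,278,147']
112 ['436,271,148', '448,272,157', '460,273,160', '472,274,158', '485,274,147']
117 ['436,267,148', '449,268,158', '461,269,160', '473,270,157', '486,270,146']
122 ['436,263,148', '449,265,157', '461,266,160', '473,266,158', '486,267,147']
127 ['436,259,149', '449,261,158', '461,262,161', '473,263,157', '487,263,146']
132 ['436,255,147', '449,257,158', '461,258,161', '474,259,158', '487,259,147']
137 ['436,252,148', '450,254,158', '462,255,159', '474,255,158', '487,255,147']
142 ['436,247,147', '450,250,157', '462,251,160', '474,252,158', '460,278,370']
147 ['436,243,146', '450,246,158', '462,247,161', '475,248,158', '488,247,147']
152 ['436,239,145', '450,242,158', '463,243,160', '475,244,158', '489,243,147']
157 ['436,235,144', '450,238,157', '463,240,160', '475,240,158', '489,239,146']
162 ['436,230,143', '451,234,158', '463,236,160', '476,236,158', '490,235,146']
167 ['422,193,0', '444,195,0', '463,232,161', '488,197,-1', '510,199,0']
[ 1.00129451e-01 -1.67906046e+00  1.29797320e+02] 1.1953872555226648 4538
[ 9.98251607e-02 -1.67823479e+00  1.29812606e+02] 0.5489976164288697 4496
[ 9.98251607e-02 -1.67823479e+00  1.29812606e+02] 0.5489976164288697 4496
[-21.76531257 -19.49430388   5.41686954  27.83717374  28.26369743]
```

```bash
python3 -c "
from h import *
go([462,257,180],5.6);go([462,257,136],5.6)"
```

```text
t 3.5 pos [467.3 197.1 250.2] yaw 4.03 gap 1.002 F [-0.4 -0.7 -0.3]
dp [-0.008  0.468  0.401] tw [ 0.0004 -0.0087  0.0001]
t 3.5 pos [467.3 197.1 250.2] yaw 4.03 gap 1.002 F [-0.4 -0.7 -0.3]
dp [-0.008  0.761  0.401] tw [ 0.0004 -0.0087  0.0001]
```

Request:
{"op": "step_arm", "data": {
  "plan": [
    {"dp":[-0.004,0,0.2],"twist":[0,-0.0087,0],"fingers":1},
    {"dp":[-0.008,0.05,0.4],"twist":[0,-0.0087,0],"fingers":1},
    {"dp":[-0.008,0.2,0.4],"twist":[0,-0.0087,0],"fingers":1},
    {"dp":[-0.008,0.36,0.4],"twist":[0,-0.0087,0],"fingers":1},
    {"dp":[-0.008,0.46,0.4],"twist":[0,-0.0087,0],"fingers":1}
  ]
}}

```text
time_s: 4.12
position: [461.5, 257.1, 180.2]
tool_rot: [-0.706, 0.707, 0.034, -0.035]
ft_force: [0.1, 0.3, 0.6]
finger_gap: 1.0
```

```bash
python3 -c "
from h import *
go([462,257,136],5.6)"
```

```text
t 4.12 pos [461.5 257.1 180.2] yaw 5.61 gap 1.0 F [0.1 0.3 0.6]
dp [ 0.003  0.295 -0.001] tw [ 0.0004  0.0001 -0.0002]
```

Request:
{"op": "step_arm", "data": {
  "plan": [
    {"dp":[0.003,0.1,0],"twist":[0,0,0],"fingers":1},
    {"dp":[0.003,0.2,0],"twist":[0,0,0],"fingers":1},
    {"dp":[0.003,0.295,0],"twist":[0,0,0],"fingers":1},
    {"dp":[0.003,0.295,0],"twist":[0,0,0],"fingers":1}
  ]
}}

```text
time_s: 4.62
position: [460.7, 258.9, 135.9]
tool_rot: [-0.706, 0.707, 0.035, -0.036]
ft_force: [0.2, -0.4, 0.7]
finger_gap: 0.999
```

```bash
python3 -c "
from h import *
o=r.get_obs();go([462,257,136],5.6,o);im,d=r.get_image('wrist');save('w3',im)"
```

```text
t 4.62 pos [460.7 258.9 135.9] yaw 5.8 gap 0.999 F [ 0.2 -0.4  0.7]
dp [ 0.008 -0.001 -0.013] tw [ 0.0003  0.0011 -0.0006]
```

View pics/w3.png

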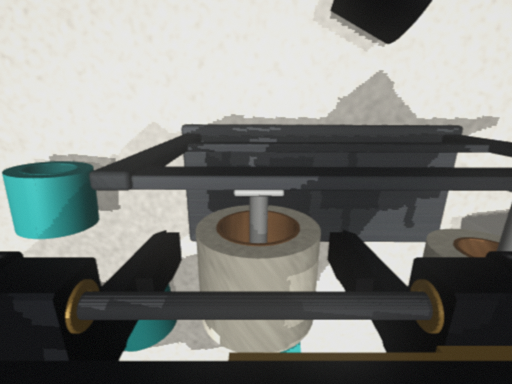

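Request:
{"op": "step_arm", "data": {
  "plan": [
    {"dp":[0.008,0,-0.01],"twist":[0,0,0],"fingers":0.5},
    {"dp":[0.008,0,-0.01],"twist":[0,0,0],"fingers":0.2},
    {"dp":[0.008,0,-0.01],"twist":[0,0,0],"fingers":0.2},
    {"dp":[0.008,0,-0.01],"twist":[0,0,0],"fingers":0.2},
    {"dp":[0.008,0,-0.01],"twist":[0,0,0],"fingers":0.2}
  ]
}}

```text
time_s: 5.3
position: [462.9, 257.9, 137.3]
tool_rot: [0.706, -0.706, -0.036, 0.035]
ft_force: [0.1, -1.3, 4.1]
finger_gap: 0.697
```

Request:
{"op": "step_arm", "data": {
  "plan": [
    {"dp":[0,-0.04,0],"twist":[0,0,0],"fingers":0.2},
    {"dp":[0,-0.09,0],"twist":[0,0,0],"fingers":0.2},
    {"dp":[0,-0.127,0],"twist":[0,0,0],"fingers":0.2},
    {"dp":[0,-0.127,0],"twist":[0,0,0],"fingers":0.2}
  ]
}}

```text
time_s: 5.8
position: [462.9, 258.0, 156.6]
tool_rot: [0.706, -0.706, -0.036, 0.035]
ft_force: [0.4, 1.1, -1.8]
finger_gap: 0.699
```

```bash
python3 -c "
from h import *
o=r.get_obs();go([462,257,155],5.6,o);im,d=r.get_image('wrist');save('w4',im)"
```

```text
t 5.8 pos [462.9 258.  156.6] yaw 5.78 gap 0.699 F [ 0.4  1.1 -1.8]
dp [-0.007  0.01  -0.006] tw [-0.0001  0.001   0.0003]
```

View pics/w4.png

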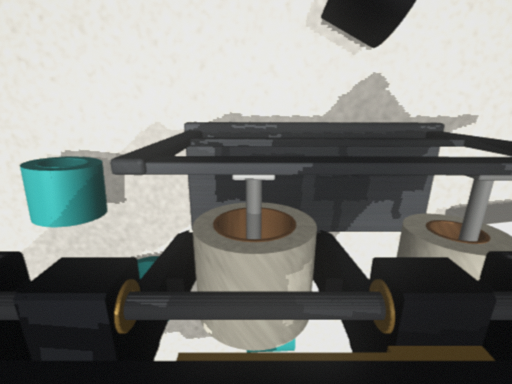

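Request:
{"op": "step_arm", "data": {
  "plan": [
    {"dp":[0,0,-0.1],"twist":[0,0,0],"fingers":0.2},
    {"dp":[0,0,-0.28],"twist":[0,0,0],"fingers":0.2},
    {"dp":[0,0,-0.48],"twist":[0,0,0],"fingers":0.2},
    {"dp":[0,0,-0.68],"twist":[0,0,0],"fingers":0.2},
    {"dp":[0,0,-0.85],"twist":[0,0,0],"fingers":0.2}
  ]
}}

```text
time_s: 6.48
position: [475.3, 128.4, 155.7]
tool_rot: [-0.706, 0.707, 0.035, -0.035]
ft_force: [0.6, -0.5, 0.4]
finger_gap: 0.696
```

```bash
python3 -c "
from h import *
go([619,-163,230],9.9)"
```

```text
t 6.47 pos [475.3 128.4 155.7] yaw 5.7 gap 0.696 F [ 0.6 -0.5  0.4]
dp [ 0.76  -0.494 -2.029] tw [ 0.0003 -0.0233 -0.0003]
```

Request:
{"op": "step_arm", "data": {
  "plan": [
    {"dp":[0.06,-0.08,-0.15],"twist":[0,0,0],"fingers":0.2},
    {"dp":[0.14,-0.2,-0.35],"twist":[0,-0.005,0],"fingers":0.2},
    {"dp":[0.22,-0.32,-0.55],"twist":[0,-0.01,0],"fingers":0.2},
    {"dp":[0.3,-0.42,-0.78],"twist":[0,-0.016,0],"fingers":0.2},
    {"dp":[0.38,-0.49,-1],"twist":[0,-0.023,0],"fingers":0.2}
  ]
}}

```text
time_s: 7.1
position: [547.3, -15.0, 229.9]
tool_rot: [-0.704, 0.705, 0.061, -0.061]
ft_force: [1.1, 0.8, -1.5]
finger_gap: 0.699
```

```bash
python3 -c "
from h import *
go([619,-163,230],9.9)"
```

```text
t 7.1 pos [547.3 -15.  229.9] yaw 9.9 gap 0.699 F [ 1.1  0.8 -1.5]
dp [ 0.301 -0.    -1.054] tw [ 0.0002  0.     -0.0001]
```

Request:
{"op": "step_arm", "data": {
  "plan": [
    {"dp":[0.07,0,-0.25],"twist":[0,0,0],"fingers":0.2},
    {"dp":[0.15,0,-0.53],"twist":[0,0,0],"fingers":0.2},
    {"dp":[0.24,0,-0.82],"twist":[0,0,0],"fingers":0.2},
    {"dp":[0.3,0,-1],"twist":[0,0,0],"fingers":0.2},
    {"dp":[0.3,0,-1],"twist":[0,0,0],"fingers":0.2}
  ]
}}

```text
time_s: 7.72
position: [616.9, -156.5, 228.5]
tool_rot: [-0.704, 0.705, 0.059, -0.06]
ft_force: [0.4, 1.3, -1.5]
finger_gap: 0.698
```

```bash
python3 - <<'E'
from h import *
o=r.get_obs();go([619,-163,150],9.9,o);im,d=r.get_image('wrist');np.savez('w5',im=im,d=d,pos=o['position'],rot=o['tool_rot']);save('w5',im)
im,d=r.get_image('top');crop('t5',im,240,70,380,240,3.5);np.savez('t5',im=im,d=d)
E
```

```text
t 7.72 pos [ 616.9 -156.5  228.5] yaw 9.64 gap 0.698 F [ 0.4  1.3 -1.5]
dp [ 0.007  0.524 -0.045] tw [ 0.0003 -0.0014 -0.0005]
```

View pics/w5.png

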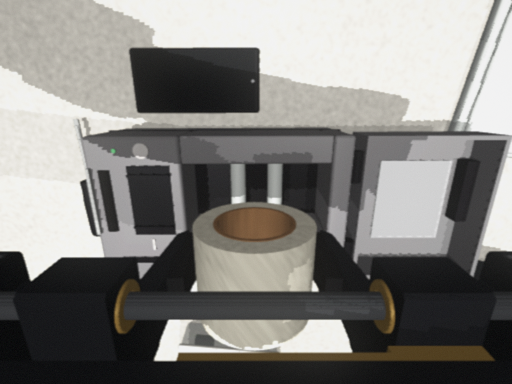

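View pics/t5.png

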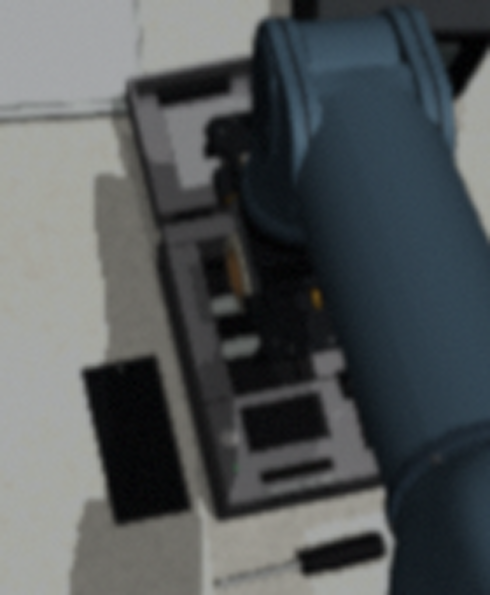

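```bash
python3 - <<'E'
from h import *
f=np.load('w5.npz');o={'position':f['pos'],'tool_rot':f['rot']};P=cloud('wrist',f['d'],o)
R=Ro.from_quat([f['rot'][1],f['rot'][2],f['rot'][3],f['rot'][0]]).as_matrix();T=(P-f['pos'])@R
for u,v in((200,238),(205,222),(255,209),(304,222),(312,238),(230,243),(285,243)):print(u,v,T[v,u].round(1))
m=np.zeros(T.shape[:2],bool);m[240:290,200:310]=1;q=T[m];q=q[(np.abs(q[:,0])<33)&(np.abs(q[:,1])<45)]
from scipy.optimize import least_squares
res=lambda a:np.hypot(q[:,0]-a[0]-a[2]*q[:,2],q[:,1]-a[1])-31
s=least_squares(res,[0,6,0],loss='soft_l1');print(s.x,res(s.x).std(),len(q),q[:,2].max())
# rollers here
for u0,u1 in((228,248),(264,285)):
  q=P[165:205,u0:u1].reshape(-1,3);q=q[(q[:,2]>58)&(q[:,2]<75)];print(len(q),q.mean(0).round(1))
E
```

```text
200 238 [-24.6 -10.7  24.7]
205 222 [-25.6   7.6  24.4]
255 209 [-0.  27.1 23.9]
304 222 [25.   8.1 24.1]
312 238 [25.9 -8.  23.3]
230 243 [-10.8 -15.5  24.8]
285 243 [ 12.9 -14.4  24.2]
[-4.13283177e-01  7.85950168e+00  7.22725773e-04] 2.219277627416572 5481 25.748042334047195
558 [ 598.9 -158.6   66.8]
553 [ 637.6 -152.1   66.8]
```

Request:
{"op": "step_arm", "data": {
  "plan": [
    {"dp":[0.003,0.03,-0.02],"twist":[0,-0.0014,0],"fingers":0.2},
    {"dp":[0.007,0.15,-0.045],"twist":[0,-0.0014,0],"fingers":0.2},
    {"dp":[0.007,0.3,-0.045],"twist":[0,-0.0014,0],"fingers":0.2},
    {"dp":[0.007,0.42,-0.045],"twist":[0,-0.0014,0],"fingers":0.2},
    {"dp":[0.007,0.5,-0.045],"twist":[0,-0.0014,0],"fingers":0.2}
  ]
}}

```text
time_s: 8.45
position: [619.1, -158.7, 152.8]
tool_rot: [0.705, -0.704, -0.062, 0.063]
ft_force: [-0.5, 0.5, -1.6]
finger_gap: 0.695
```

```bash
python3 -c "
from h import *
go([619,-163,108],9.9)"
```

```text
t 8.45 pos [ 619.1 -158.7  152.8] yaw 10.2 gap 0.695 F [-0.5  0.5 -1.6]
dp [-0.005  0.298 -0.028] tw [-0.0002  0.0017 -0.0005]
```

Request:
{"op": "step_arm", "data": {
  "plan": [
    {"dp":[-0.005,0,-0.028],"twist":[0,0.0015,0],"fingers":0.2},
    {"dp":[-0.005,0.1,-0.028],"twist":[0,0.0015,0],"fingers":0.2},
    {"dp":[-0.005,0.2,-0.028],"twist":[0,0.0015,0],"fingers":0.2},
    {"dp":[-0.005,0.27,-0.028],"twist":[0,0.0015,0],"fingers":0.2},
    {"dp":[-0.005,0.298,-0.028],"twist":[0,0.0015,0],"fingers":0.2}
  ]
}}

```text
time_s: 9.07
position: [619.2, -163.0, 108.7]
tool_rot: [0.705, -0.704, -0.061, 0.062]
ft_force: [-0.4, -0.6, -0.7]
finger_gap: 0.696
```

```bash
python3 - <<'E'
from h import *
o=r.get_obs();go([619,-163,101],9.9,o);im,d=r.get_image('wrist');np.savez('w6',im=im,d=d,pos=o['position'],rot=o['tool_rot']);save('w6',im)
E
```

```text
t 9.07 pos [ 619.2 -163.   108.7] yaw 9.92 gap 0.696 F [-0.4 -0.6 -0.7]
dp [-0.001  0.051  0.   ] tw [-0.0002  0.0001 -0.0004]
```

View pics/w6.png

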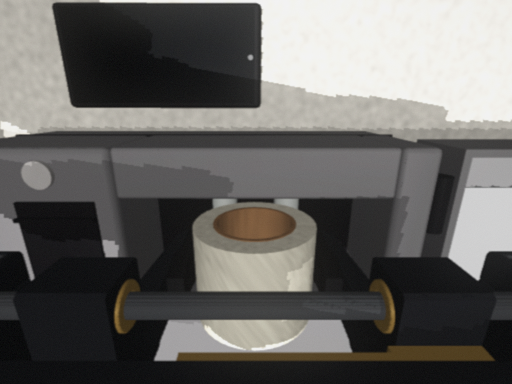

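Request:
{"op": "step_arm", "data": {
  "plan": [
    {"dp":[0,0.015,0],"twist":[0,0,0],"fingers":0.2},
    {"dp":[0,0.03,0],"twist":[0,0,0],"fingers":0.2},
    {"dp":[0,0.03,0],"twist":[0,0,0],"fingers":0.2}
  ]
}}

```text
time_s: 9.5
position: [619.7, -163.3, 105.4]
tool_rot: [-0.704, 0.705, 0.061, -0.061]
ft_force: [-0.7, -0.0, -0.8]
finger_gap: 0.696
```

Request:
{"op": "step_arm", "data": {
  "plan": [
    {"dp":[0,0.01,0],"twist":[0,0,0],"fingers":0.2},
    {"dp":[0,0.01,0],"twist":[0,0,0],"fingers":0.2}
  ]
}}

```text
time_s: 9.75
position: [619.7, -163.3, 103.8]
tool_rot: [-0.704, 0.704, 0.061, -0.061]
ft_force: [-0.0, -0.3, -0.1]
finger_gap: 0.696
```

Request:
{"op": "step_arm", "data": {
  "plan": [
    {"dp":[0,0.01,0],"twist":[0,0,0],"fingers":0.2},
    {"dp":[0,0.01,0],"twist":[0,0,0],"fingers":0.2}
  ]
}}

```text
time_s: 10.0
position: [619.6, -163.2, 102.2]
tool_rot: [0.704, -0.704, -0.061, 0.061]
ft_force: [-0.5, 0.5, -2.5]
finger_gap: 0.699
```

Request:
{"op": "step_arm", "data": {
  "plan": [
    {"dp":[0,0.007,0],"twist":[0,0,0],"fingers":0.2},
    {"dp":[0,0.007,0],"twist":[0,0,0],"fingers":0.2}
  ]
}}

```text
time_s: 10.25
position: [620.0, -163.2, 101.8]
tool_rot: [-0.704, 0.705, 0.061, -0.061]
ft_force: [-1.8, -0.0, 3.6]
finger_gap: 0.696
```

```bash
python3 -c "
from h import *
for i in range(1): go([619,-163,101],9.9)"
```

```text
t 10.25 pos [ 620.  -163.2  101.8] yaw 9.91 gap 0.696 F [-1.8 -0.   3.6]
dp [-0.006  0.005  0.003] tw [0.0001 0.0001 0.0001]
```

Request:
{"op": "step_arm", "data": {
  "plan": [
    {"dp":[-0.007,0,0],"twist":[0,0,0],"fingers":0.2},
    {"dp":[-0.007,0.003,0],"twist":[0,0,0],"fingers":0.2},
    {"dp":[-0.007,0.003,0],"twist":[0,0,0],"fingers":0.2}
  ]
}}

```text
time_s: 10.62
position: [619.8, -163.2, 101.8]
tool_rot: [-0.704, 0.705, 0.062, -0.06]
ft_force: [1.8, 0.5, 5.7]
finger_gap: 0.698
```

Seated on both rollers (upward push, sideways force now opposite). Opening.

Request:
{"op": "step_arm", "data": {
  "plan": [
    {"dp":[0.002,0,0],"twist":[0,0,0],"fingers":0.42},
    {"dp":[0.002,0,0],"twist":[0,0,0],"fingers":0.5},
    {"dp":[0.002,0,0],"twist":[0,0,0],"fingers":0.7},
    {"dp":[0.002,0,0],"twist":[0,0,0],"fingers":0.9},
    {"dp":[0.002,0,0],"twist":[0,0,0],"fingers":0.9}
  ]
}}

```text
time_s: 11.25
position: [618.8, -163.4, 100.6]
tool_rot: [0.704, -0.704, -0.061, 0.061]
ft_force: [-0.4, -0.0, 0.7]
finger_gap: 0.946
```

```bash
python3 - <<'E'
from h import *
o=r.get_obs();go([619,-163,101],9.9,o);im,d=r.get_image('wrist');np.savez('w7',im=im,d=d,pos=o['position'],rot=o['tool_rot']);save('w7',im)
E
```

```text
t 11.25 pos [ 618.8 -163.4  100.6] yaw 9.91 gap 0.946 F [-0.4 -0.   0.7]
dp [ 0.002 -0.002  0.002] tw [-0.      0.     -0.0001]
```

View pics/w7.png

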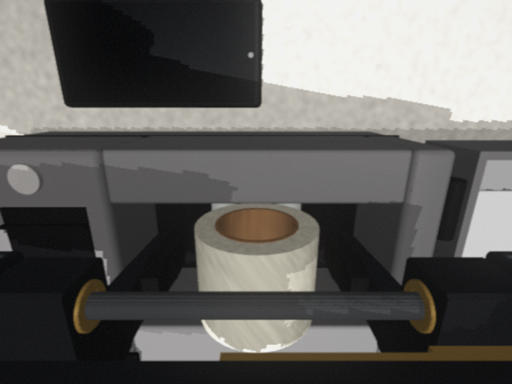

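Request:
{"op": "step_arm", "data": {
  "plan": [
    {"dp":[0,-0.06,0],"twist":[0,0,0],"fingers":0.9},
    {"dp":[0,-0.2,0],"twist":[0,0,0],"fingers":0.9},
    {"dp":[0,-0.4,0],"twist":[0,0,0],"fingers":0.9},
    {"dp":[0,-0.65,0],"twist":[0,0,0],"fingers":0.9},
    {"dp":[0,-0.9,0],"twist":[0,0,0],"fingers":0.9}
  ]
}}

```text
time_s: 11.92
position: [619.2, -163.3, 238.8]
tool_rot: [-0.704, 0.705, 0.062, -0.061]
ft_force: [-0.2, -0.1, -0.1]
finger_gap: 0.95
```

```bash
python3 -c "
from h import *
go([552,-239,235],9.9)"
```

```text
t 11.93 pos [ 619.2 -163.3  238.8] yaw 9.92 gap 0.95 F [-0.2 -0.1 -0.1]
dp [-0.528  0.025 -0.42 ] tw [0.0002 0.0001 0.0005]
```

Request:
{"op": "step_arm", "data": {
  "plan": [
    {"dp":[-0.14,0,-0.1],"twist":[0,0,0],"fingers":0.2},
    {"dp":[-0.34,0,-0.27],"twist":[0,0,0],"fingers":-0.1},
    {"dp":[-0.528,0,-0.42],"twist":[0,0,0],"fingers":-0.1},
    {"dp":[-0.528,0,-0.42],"twist":[0,0,0],"fingers":-0.1},
    {"dp":[-0.528,0,-0.42],"twist":[0,0,0],"fingers":-0.1}
  ]
}}

```text
time_s: 12.55
position: [552.6, -238.3, 237.1]
tool_rot: [-0.704, 0.704, 0.062, -0.061]
ft_force: [1.1, 1.1, 0.8]
finger_gap: 0.453
```

```bash
python3 - <<'E'
from h import *
o=r.get_obs();go([552,-239,135],9.9,o);im,d=r.get_image('wrist');np.savez('w8',im=im,d=d,pos=o['position'],rot=o['tool_rot']);save('w8',im)
P=cloud('wrist',d,o)
m=(np.hypot(P[...,0]-552,P[...,1]+239)<22)&(np.abs(P[...,2]-138)<5);q=P[m];print('tab',len(q),q.mean(0),cv2.minAreaRect(q[:,:2].astype(np.float32)))
from scipy.optimize import least_squares
m=(np.hypot(P[...,0]-619,P[...,1]+163)<34)&(P[...,2]>105)&(P[...,2]<130);p=P[m]
def res(a):
    n=np.array([np.cos(a[0]),np.sin(a[0])]);return np.hypot((p[:,:2]-[619,-163])@n-a[1],p[:,2]-a[2])-31
s=least_squares(res,[.17,0,94],loss='soft_l1',f_scale=1);p=p[np.abs(res(s.x))<3];print(s.x,len(p));t=(p[:,:2]-[619,-163])@[-np.sin(s.x[0]),np.cos(s.x[0])];print(t.min(),t.max())
E
```

```text
t 12.55 pos [ 552.6 -238.3  237.1] yaw 9.94 gap 0.453 F [1.1 1.1 0.8]
dp [-0.006  0.681 -0.003] tw [0.0001 0.0002 0.0006]
tab 257 [ 551.37996647 -238.51623063  137.79556732] ((551.437744140625, -239.62429809570312), (8.700458526611328, 23.914867401123047), 10.274711608886719)
[ 0.17163244  0.40822459 94.21906923] 3833
-26.090536398393567 23.99687733854839
```

View pics/w8.png

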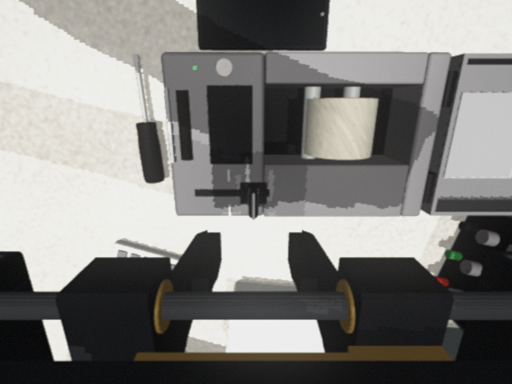

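Request:
{"op": "step_arm", "data": {
  "plan": [
    {"dp":[-0.008,0.1,-0.005],"twist":[0,0,0],"fingers":-0.1},
    {"dp":[-0.008,0.3,-0.005],"twist":[0,0,0],"fingers":-0.1},
    {"dp":[-0.008,0.48,-0.005],"twist":[0,0,0],"fingers":-0.1},
    {"dp":[-0.008,0.62,-0.005],"twist":[0,0,0],"fingers":-0.1},
    {"dp":[-0.008,0.685,-0.005],"twist":[0,0,0],"fingers":-0.1}
  ]
}}

```text
time_s: 13.22
position: [550.3, -239.3, 131.4]
tool_rot: [0.705, -0.704, -0.061, 0.062]
ft_force: [-0.2, -0.2, 0.9]
finger_gap: 0.451
```

```bash
python3 - <<'E'
from h import *
o=r.get_obs();go([551.4,-239.3,134],9.9,o);im,d=r.get_image('wrist');save('w9',im)
E
```

```text
t 13.22 pos [ 550.3 -239.3  131.4] yaw 9.95 gap 0.451 F [-0.2 -0.2  0.9]
dp [ 0.007 -0.018 -0.001] tw [-0.0004  0.0003 -0.0005]
```

View pics/w9.png

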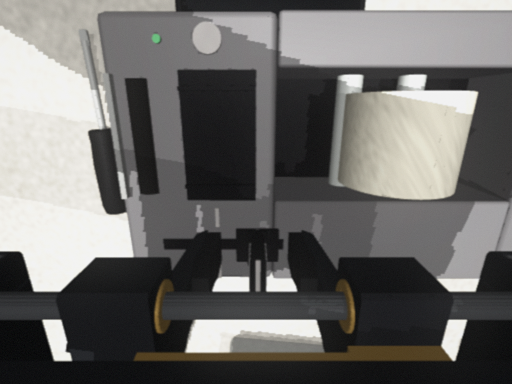

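Request:
{"op": "step_arm", "data": {
  "plan": [
    {"dp":[0.007,-0.015,0],"twist":[0,0,0],"fingers":-0.5},
    {"dp":[0.007,-0.015,0],"twist":[0,0,0],"fingers":-1},
    {"dp":[0.007,-0.015,0],"twist":[0,0,0],"fingers":-1},
    {"dp":[0.007,-0.015,0],"twist":[0,0,0],"fingers":-1},
    {"dp":[0.007,-0.015,0],"twist":[0,0,0],"fingers":-1}
  ]
}}

```text
time_s: 13.9
position: [552.1, -240.0, 135.9]
tool_rot: [-0.704, 0.705, 0.061, -0.061]
ft_force: [-1.1, -0.2, 4.8]
finger_gap: 0.087
```

```bash
python3 - <<'E'
from h import *
o=r.get_obs();go([551.4,-239.3,134],9.9,o)
print(go(o['position']+24*np.array([-.985,-.172,0]),9.9,o))
E
```

```text
t 13.9 pos [ 552.1 -240.   135.9] yaw 9.9 gap 0.087 F [-1.1 -0.2  4.8]
dp [-0.004  0.013  0.006] tw [0.0002 0.     0.0002]
t 13.9 pos [ 552.1 -240.   135.9] yaw 9.9 gap 0.087 F [-1.1 -0.2  4.8]
dp [-0.16 -0.   -0.  ] tw [0.0002 0.     0.0002]
None
```

Request:
{"op": "step_arm", "data": {
  "plan": [
    {"dp":[-0.03,0,0],"twist":[0,0,0],"fingers":-1},
    {"dp":[-0.07,0,0],"twist":[0,0,0],"fingers":-1},
    {"dp":[-0.11,0,0],"twist":[0,0,0],"fingers":-1},
    {"dp":[-0.145,0,0],"twist":[0,0,0],"fingers":-1},
    {"dp":[-0.16,0,0],"twist":[0,0,0],"fingers":-1}
  ]
}}

```text
time_s: 14.52
position: [528.6, -244.1, 135.9]
tool_rot: [-0.704, 0.705, 0.062, -0.06]
ft_force: [5.5, -0.2, 4.5]
finger_gap: 0.09
```

Request:
{"op": "step_arm", "data": {
  "plan": [
    {"dp":[0,0,0],"twist":[0,0,0],"fingers":-1},
    {"dp":[0,0,0],"twist":[0,0,0],"fingers":-1}
  ]
}}

```text
time_s: 14.78
position: [528.8, -244.1, 135.9]
tool_rot: [-0.704, 0.705, 0.062, -0.06]
ft_force: [4.9, -0.7, 5.3]
finger_gap: 0.088
```

```bash
python3 - <<'E'
from h import *
o=r.get_obs();go(np.array([551.4,-239.6,134])+24*np.array([-.985,-.172,0]),9.9,o);im,d=r.get_image('wrist');save('w10',im);np.savez('w10',im=im,d=d,pos=o['position'],rot=o['tool_rot']);crop('w10b',im,150,180,360,330,3.5)
E
```

```text
t 14.78 pos [ 528.8 -244.1  135.9] yaw 9.91 gap 0.088 F [ 4.9 -0.7  5.3]
dp [-0.006  0.013  0.003] tw [0.0002 0.0001 0.0005]
```

View pics/w10.png

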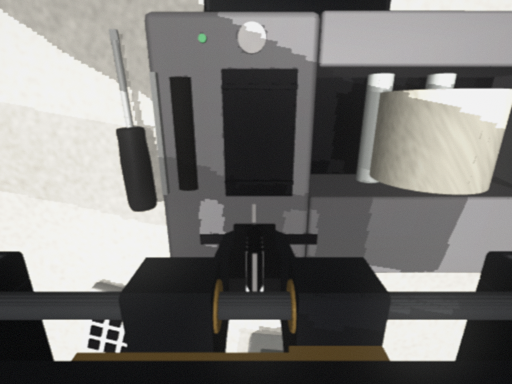

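View pics/w10b.png

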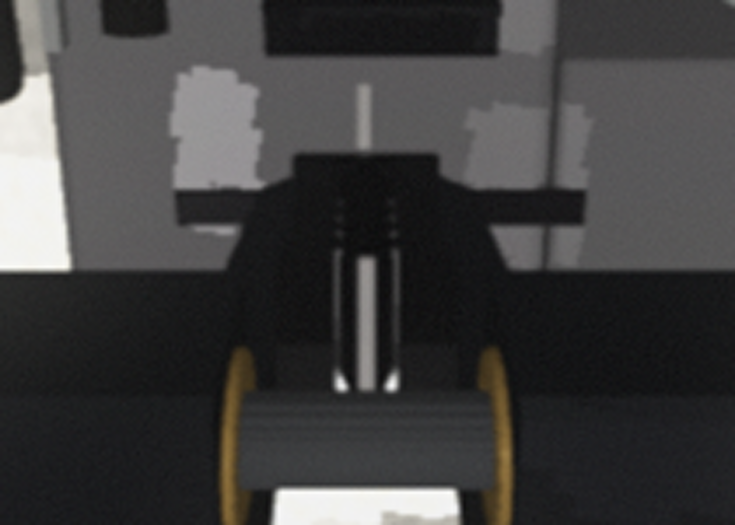

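```bash
python3 - <<'E'
from h import *
from scipy.optimize import least_squares
o=r.get_obs();im,d=r.get_image('wrist');P=cloud('wrist',d,o)
m=(np.hypot(P[...,0]-619,P[...,1]+163)<34)&(P[...,2]>105)&(P[...,2]<130);p=P[m]
def res(a):
    n=np.array([np.cos(a[0]),np.sin(a[0])]);return np.hypot((p[:,:2]-[619,-163])@n-a[1],p[:,2]-a[2])-31
s=least_squares(res,[.17,0,94],loss='soft_l1',f_scale=1);p=p[np.abs(res(s.x))<3];print(s.x,len(p));t=(p[:,:2]-[619,-163])@[-np.sin(s.x[0]),np.cos(s.x[0])];print(t.min(),t.max())
im,d=r.get_image('scene');save('s10',im)
im,d=r.get_image('top');save('t10',im);go([0,0,0],0)
E
```

```text
[ 0.17351833  0.37160249 94.17459646] 11030
-26.180620395925047 24.026163438572997
t 14.97 pos [ 528.8 -244.1  135.9] yaw 9.92 gap 0.09 F [ 5.  -0.2  6.9]
dp [-3.194  0.899  2.211] tw [0.0002 0.0551 0.0006]
```

Request:
{"op": "step_arm", "data": {
  "plan": [
    {"dp":[0,0,0],"twist":[0,0,0],"fingers":-1},
    {"dp":[0,0,0],"twist":[0,0,0],"fingers":-1}
  ]
}}

```text
time_s: 15.22
position: [528.8, -244.1, 135.9]
tool_rot: [-0.704, 0.705, 0.062, -0.06]
ft_force: [5.0, -0.3, 5.4]
finger_gap: 0.087
```

View pics/s10.png

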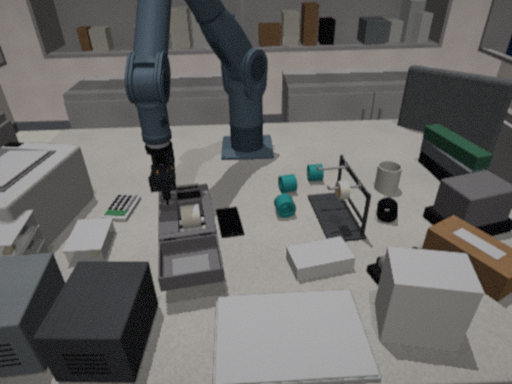

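View pics/t10.png

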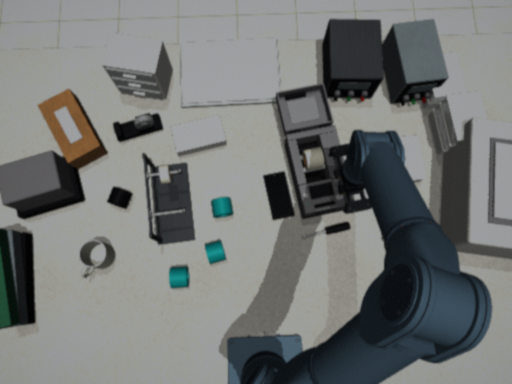

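The wide roll sits in the bay at (313,158) in the top view, and the narrow roll is still on its peg at (165,173). Nothing else that can be seen has moved. I'm handing the job in while holding the release.

```bash
python3 -c "
from h import *
print(r.finish_job());go([528.8,-244.1,135.9],9.9)"
```

```text
the job is handed in; nothing more can be done
None
the job is handed in; nothing more can be done
```

The wide label roll is off its peg and resting on the two rollers in the printer's bay. The gripper is holding the paper release at the white line. I handed the job in at about 15 s, and no verdict was reported.

What the last checks before hand-in showed:
- **Roll:** its centre is 0.4 mm along and 1 mm across from the bay's middle, at a height of 94.2 mm (nominal 94). Its axis is within about 0.1° of across the bay, and nothing is touching it.
- **Release:** the wrist picture puts the tab within about 1 mm of the line. The gripper moved about 23.7 mm (24 mm is the line), and the spring pulls with about 5.0 N (5.1 N expected there).
- **Everything else:** the narrow roll is still on its peg. I saw no other item moved, but the arm hides the calculator and nearly all of the carton in the last top view, so I checked them only in the scene picture.

One reading did not fit: an upward force of 5–7 N showed up while holding the release. I left it, as it is well below the 40 N limit.

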